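# Stand the mirror on the dressing-table easel

### The arm

A 7-joint arm with a two-finger parallel gripper is mounted at the origin on the work surface. World frame = base frame: x ahead of the robot, y to its left, z up, the work surface at z = 0. Lengths are in m, angles in rad, forces in N, time in s.
With the tool pointing down it reaches from about 0.4 to 0.85 m from the base axis. Payload 10.4 kg.
Tool frame: the origin (TCP) lies at the very end of the fingers, on their centre line; the grasp point (between the pads) lies 19 mm behind it; z points along the fingers, y is the line along which they close (so a half turn about z gives the same grasp; the last joint's range is limited). The gripper opens to 87 mm and grips with 3 to 60 N. Pads are 19 mm wide; open, the fingers measure 117 mm over their backs; the gripper's body (75 mm by 190 mm) begins 51 mm behind the grasp point.
Start: joints at [1.185, 0.332, -0.065, 1.46, 0.022, 1.35, -0.088], TCP at [0.222, -0.584, 0.223] pointing down, gripper open.
Joint ranges: [-2.6, 2.6], [-0.5, 2.12], [-1.47, 1.34], [0.16, 2.42], [-1.27, 4.41], [0.06, 2.06], [-2.6, 2.6]. Speed limits (rad/s): [2.22, 2.22, 2.79, 2.79, 3.14, 3.14, 3.14].

### API

Orientations are given as a unit quaternion [x, y, z, w].
In Python, from bench import status, camera, order gives the robot as it stands.
- The arm moves only by the tool jog_arm, never from a script. Its argument "plan" is a list of rows, each a list of 7 numbers: the turn, a rotation vector about the tool's x, y, z in rad, then the shift along the tool's x, y, z in mm, then the opening, from -1 (shut) to 1 (fully open). A call has 1 to 12 rows; each row is the pose to reach, as a shift and turn from the pose commanded when the call began, along the tool's axes at that moment; what a row does not reach only later rows make up. A row lasts 1/10 s, in which the tool goes at most 50 mm and 8.59 degrees, less where a joint would pass 70% of its speed; a pose out of reach is approached as far as the arm can. A call with a gripper value outside its range is refused whole. The fingers move at their own pace and stop on an object; "squeeze" is the grip in N (left out, the last holds). Time passes only in rows, so rows that repeat a pose let the fingers close. It gives the time, the measured TCP pose, the force, the opening and the grip force at its end, in the units of the state.
- status.read_state(): the state, without advancing time (a new reading comes with each control period).
- camera(name): name is "side" or "top" or "wrist"; returns a dict with "image" (400x640x3 uint8, red, green, blue), "z_map" (400x640 float32, m along the optical axis (not along the pixel's ray), 0 where there is no reading), "fx", "fy", "cx", "cy" (pixels), "world_from_camera" (4x4, takes a point from camera to world coordinates); the wrist camera has in their place "mount" (4x4, takes a point from camera to tool coordinates, whose origin is the TCP and whose axes are the flange's). Camera axes: x right, y down, z forward; pixel columns grow to the right and rows downward; lengths in m; the calibration is good to about 2 mm. A picture is of the moment at which its call begins: read the wrist's pose just before it.
- order.close_job(): hands the job in; it is judged then, once.
The state is a dict: "time": time; "joint_positions": joint angles; "joint_vel": joint speeds; "joint_torque": joint torques, N m; "ee_pos": TCP position; "eef_rot": TCP orientation; "ft_force": force on the tool from outside, world axes, zero at the start; "torque": the same for the moment, N m; "width": finger opening in m; "grip_force": force on a finger pad.
Only numpy, scipy, OpenCV 4.12 (cv2) and the standard library are available. Lean on these libraries where they do the work, as an engineer would, in place of code of your own. Each camera call takes 0.05 s, during which the arm holds its last target. There are 200 camera calls.

### The job

Without disturbing the mirror yet, throw the easel's side lever into the middle one of its three notches so that the back leans. Then take the mirror out of the rack and set it down gently, without dropping or banging it, on the easel's narrow ledge: glass to the front, behind the lip, centred and lying flush against the leaning back. Let go only once you feel it standing on the ledge. Leave everything else in its place.

Things in the scene. Friction and masses are not known exactly. Their poses are not given: they have to be found in the camera images.
- tilt (a joint): Lean of the easel's back, rad: 0 upright, growing as it leans away from its front, stop at 0.75. Stiff (5 N at the lever knob), stays where left. The steel comb beside the lever has three notches, at 0.15, 0.40 and 0.65; the lever is in a notch when midway between its two teeth (middle one: dark mark). The lever is rigid with the back.
- lever_grip (a point): Centre of the black knob on top of the easel's lever: a cylinder 22 mm in diameter and 32 mm long along the hinge line (its y), 130 mm above the hinge line, 125 mm to the +y side of the easel's middle. Its frame leans with the back; the knob swings in its local x direction.
- rest (a point): Middle of the easel's hinge line, 55 mm above the table. Axes lean with the back: z up along it, x out of its front face, y along the hinge. The front face is the plane x = 0: two slats 16 mm wide at y = -42 and +42, z = 3 to 115 mm, open between but for a 14 mm crossbar at z = 62. The ledge on it: see easel.
- easel: Wooden easel, fixed: base 190 x 200 x 18 mm, origin under its hinge line; x to its front, z up, lever at +y. On the front of its back sits a steel ledge square to the back, 100 mm long, 18 mm deep, then an upturned lip 5 mm high, 4 mm thick. The ledge is adjustable: its top is anywhere 20 to 55 mm up the back from the hinge line, not measured; see it or feel for it.
- mirror: Rectangular mirror in an aluminium frame, 12 mm thick (x), 120 mm wide (y), 130 mm tall (z), about 0.3 kg; stands upright in one slot of the rack. Origin: middle of its lower edge. x points out of the glass face; the other face is grey cloth.
- glass (a point): Point on the glass face of the mirror, 6 mm in front of the middle of its thickness and 65 mm above its lower edge.
- rack: Plywood rack fixed to the table: base 130 x 140 x 12 mm, origin at the middle of its underside. Two slots along its y at x = -36 and +36 mm, each 16 mm wide between walls 6 mm thick that reach 46 mm above the table. The slot floor is 12 mm above the table. The mirror stands in one slot, the palette in the other.
- palette: Closed black make-up palette, 12 x 110 x 85 mm tall, standing in the other slot. Origin: middle of its lower edge. Bystander.
- pump: Gold bottle, 52 mm diameter, 130 mm tall, origin under its centre. Bystander.
- cream: Cream jar, 60 mm diameter, 50 mm tall, origin under its centre. Bystander.
- hairbrush: Wooden hairbrush 220 mm long, 62 mm wide, 28 mm high, lying along its x, head to +x. Bystander.
- lipstick: Lipstick case 94 mm long, 19 mm high, lying along its x. Bystander.
- compact: White square compact, 75 x 75 x 18 mm, origin under its centre. Bystander.
- torch: Dark metal torch 133 mm long, 34 mm high, lying along its x. Bystander.

How it is judged:
By the outcome, as a careful person would: the job done as asked, in the order asked, and still so for the second after the job is handed in, with the robot touching nothing.
It also fails if it takes over 54 s, if anything falls off the work surface, if the arm or the gripper's body presses on something with over 40 N, if the wrist force passes 120 N, or if a joint passes its speed limit or range.

## Working session

There is one attempt and no reset: what is moved stays moved. The work goes in short steps, Python scripts to look and compute and a tool call to move; the robot and the scene stay as the last step left them, time stands still between calls to the robot, and variables do not carry over. Pictures are saved under pics/ and viewed, at most 10 in all, crops included, and the job is handed in when it is done.

Besides the shell and the picture viewer there is one more tool, called after "Call:" by a JSON object that holds its "name" and its "arguments". jog_arm: Moves the arm, as the interface text tells. Its arguments: {"type":"object","properties":{"plan":{"type":"array"},"squeeze":{"type":"number"}},"required":["plan"]}

```bash
ls; mkdir -p pics; cat > h.py <<'E'
import numpy as np, cv2
from scipy.spatial.transform import Rotation as R
from bench import status, camera, order
def snap(n):
    s=status.read_state(); c=camera(n)
    T=np.array(c["world_from_camera"]) if "world_from_camera" in c else None
    if T is None:
        W=np.eye(4);W[:3,:3]=R.from_quat(s["eef_rot"]).as_matrix();W[:3,3]=s["ee_pos"];T=W@np.array(c["mount"])
    z=c["z_map"];v,u=np.mgrid[:400,:640]
    P=np.stack([(u-c["cx"])/c["fx"]*z,(v-c["cy"])/c["fy"]*z,z,np.ones_like(z)],-1)@T.T
    P=P[...,:3];P[z==0]=np.nan
    return c,P,T
def save(n,im): cv2.imwrite(f"pics/{n}.png",im[...,::-1])
E
python3 - <<'E'
from h import *
s=status.read_state(); print(s)
for n in ("side","top"):
    c,P,T=snap(n); save(n,c["image"]); np.savez(f"{n}.npz",P=P,im=c["image"],T=T,K=[c["fx"],c["fy"],c["cx"],c["cy"]]); print(n,T.round(3),c["fx"],c["cx"],c["cy"])
c=camera("wrist");print(np.array(c["mount"]).round(3),c["fx"])
E
```

```text
pics
{'time': 0.0, 'joint_positions': array([ 1.18541877,  0.33287845, -0.06469777,  1.46093085,  0.02161287,
        1.34989229, -0.08851698]), 'joint_vel': array([ 0.00071866,  0.0020949 , -0.00071041,  0.00175393,  0.00063618,
        0.00093195, -0.0001906 ]), 'joint_torque': array([-9.03439723e-04, -6.23267269e+01,  2.39871209e-02, -3.89898133e+01,
       -6.14892016e-02,  4.00010333e-02,  1.02730435e-04]), 'ee_pos': array([ 0.22164957, -0.58396975,  0.22175482]), 'eef_rot': array([ 9.83593460e-01,  1.80397913e-01, -1.65675148e-04, -6.86794458e-04]), 'ft_force': array([ 0.49520427, -0.46188148,  0.31733423]), 'torque': array([-0.00579956,  0.02062056, -0.04231424]), 'grip_force': 0.0, 'width': 0.08686657350732624}
side [[-0.975 -0.112  0.193  0.32 ]
 [-0.222  0.56  -0.798  1.081]
 [-0.019 -0.821 -0.571  0.905]
 [ 0.     0.     0.     1.   ]] 468.03521810893386 320.9083420592505 198.68504254189372
top [[-0.016 -0.99   0.141  0.386]
 [-1.     0.015 -0.006 -0.016]
 [ 0.004 -0.141 -0.99   1.406]
 [ 0.     0.     0.     1.   ]] 494.1279229925596 318.4365293677603 203.7920597118026
[[ 0.    -0.965 -0.264  0.072]
 [ 1.    -0.     0.001 -0.001]
 [-0.001 -0.264  0.965 -0.162]
 [ 0.     0.     0.     1.   ]] 315.5944564351386
```

```bash
python3 -c "
import cv2,numpy as np
a=cv2.imread('pics/side.png');b=cv2.imread('pics/top.png')
print(a.shape,b.shape)"
```

```text
(400, 640, 3) (400, 640, 3)
```

View pics/side.png

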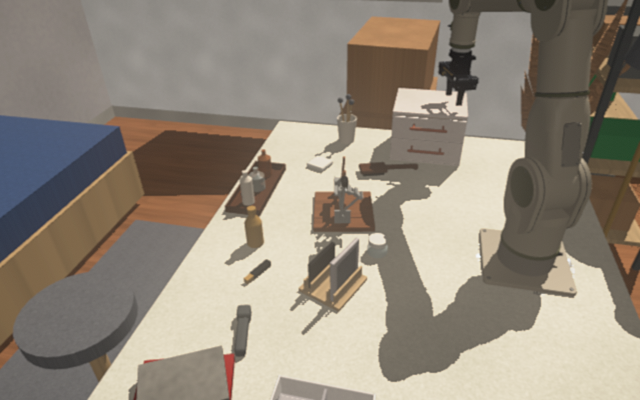

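View pics/top.png

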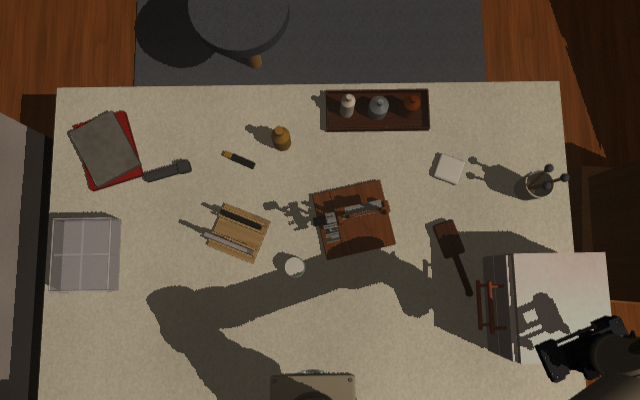

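The rack is at about (238,232) in the top view, with the mirror in the slot nearer the robot. The easel is at (352,218) with its lever at about (328,230), and the cream jar is at (293,267). I'll zoom in on both.

```bash
python3 - <<'E'
from h import *
t=np.load("top.npz");s=np.load("side.npz")
a=cv2.resize(t["im"][170:275,195:405],(800,400),interpolation=cv2.INTER_CUBIC)
b=cv2.resize(s["im"][145:310,290:400],(400,600),interpolation=cv2.INTER_CUBIC)
save("zt",a);save("zs",b)
P=t["P"]
def at(u,v): return P[v,u].round(3)
for p in [(238,232),(240,215),(228,240),(325,228),(350,210),(310,195),(383,180),(394,243),(325,258),(293,267),(352,200)]: print(p,at(*p))
# easel base top: z 0.012-.024
for nm,box in (("easel",(170,270,300,405)),("rack",(190,275,190,285))):
    v0,v1,u0,u1=box;Q=P[v0:v1,u0:u1].reshape(-1,3)
    h=0.018 if nm=="easel" else 0.012
    k=(Q[:,2]>h-.007)&(Q[:,2]<.2);q=Q[k]
    r=cv2.minAreaRect((q[np.abs(q[:,2]-h)<.006][:,:2]*1000).astype(np.float32));print(nm,r)
    print(np.histogram(q[:,2],bins=np.arange(0,.22,.01)))
E
```

```text
(238, 232) [0.508 0.205 0.004]
(240, 215) [0.552 0.194 0.045]
(228, 240) [0.476 0.21  0.137]
(325, 228) [ 0.502 -0.039  0.148]
(350, 210) [ 0.555 -0.108  0.089]
(310, 195) [ 0.611 -0.001  0.005]
(383, 180) [ 0.653 -0.213 -0.   ]
(394, 243) [ 0.469 -0.234  0.022]
(325, 258) [ 0.431 -0.041  0.001]
(293, 267) [0.406 0.048 0.049]
(352, 200) [ 0.592 -0.12   0.023]
easel ((527.3665771484375, -105.95649719238281), (266.6014709472656, 258.86419677734375), 88.74944305419922)
(array([   0, 2698,  978,   10,   26,   70,   89,   51,  128,  171,    7,
         28,  114,  151,  101,   14,   24,   17,   22,   89,    0]), array([0.  , 0.01, 0.02, 0.03, 0.04, 0.05, 0.06, 0.07, 0.08, 0.09, 0.1 ,
       0.11, 0.12, 0.13, 0.14, 0.15, 0.16, 0.17, 0.18, 0.19, 0.2 , 0.21]))
rack ((509.57208251953125, 207.53768920898438), (266.0983581542969, 238.8721466064453), 89.73184967041016)
(array([ 652, 1064,   34,   30,  388,   39,   12,   16,   10,  166,   23,
          3,    7,   65,  159,    0,    0,    0,    0,    0,    0]), array([0.  , 0.01, 0.02, 0.03, 0.04, 0.05, 0.06, 0.07, 0.08, 0.09, 0.1 ,
       0.11, 0.12, 0.13, 0.14, 0.15, 0.16, 0.17, 0.18, 0.19, 0.2 , 0.21]))
```

View pics/zt.png

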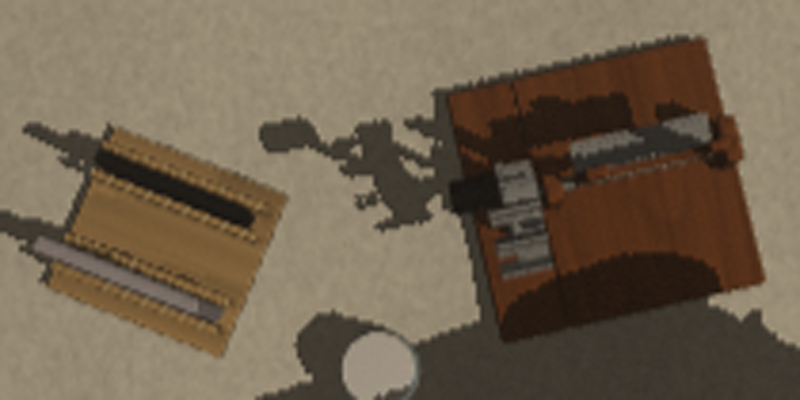

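View pics/zs.png

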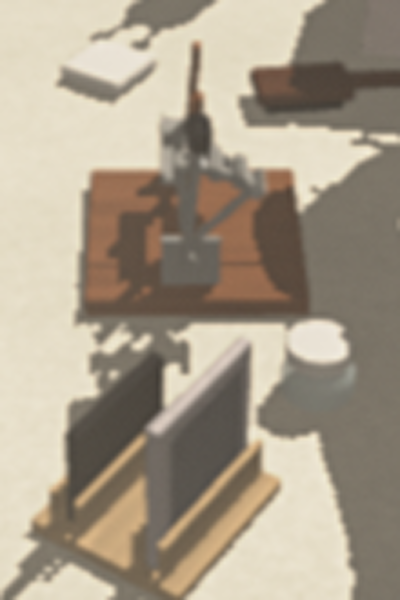

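The side crop shows the mirror (grey face towards the robot side), the palette behind it, and the easel with its lever knob upright. The top crop gives me the base corners. The grey ledge is on the easel's far side (+x), so the lever has to be pulled towards the robot.

```bash
python3 - <<'E'
from h import *
t=np.load("top.npz");P=t["P"];fx,fy,cx,cy=t["K"];T=t["T"]
def ray(u,v,z):
    d=T[:3,:3]@np.array([(u-cx)/fx,(v-cy)/fy,1]);o=T[:3,3];return o+d*(z-o[2])/d[2]
f=800/210
for nm,cs,z in (("easel",[(447,93),(705,38),(765,282),(503,342)],.018),("rack",[(110,127),(288,197),(222,357),(47,287)],.012)):
    W=np.array([ray(195+a/f-.4,170+b/f-.4,z) for a,b in cs]);m=W.mean(0)
    e=[np.linalg.norm(W[i]-W[(i+1)%4]).round(4) for i in range(4)]
    yv=(W[0]-W[1])+(W[3]-W[2]);xv=(W[0]-W[3])+(W[1]-W[2])
    print(nm,m.round(4),e,np.degrees(np.arctan2(-yv[0],yv[1])),np.degrees(np.arctan2(xv[1],xv[0])))
Q=P[170:275,195:405].reshape(-1,3);C=t["im"][170:275,195:405].reshape(-1,3)
k=(Q[:,2]>.17);q=Q[k];print("knob",q.mean(0),q.min(0),q.max(0),k.sum())
for nm,k in (("mirror",(Q[:,2]>.125)&(Q[:,1]>.1)),("palette",(Q[:,2]>.08)&(Q[:,2]<.11)&(Q[:,1]>.1)),("jar",(abs(Q[:,2]-.05)<.006)&(Q[:,0]<.44)&(Q[:,1]<.1))):
    q=Q[k];r=cv2.minAreaRect((q[:,:2]*1000).astype(np.float32));print(nm,r,np.median(q,0).round(4),q.min(0).round(3),q.max(0).round(3))
E
```

```text
easel [ 0.539  -0.1225  0.018 ] [np.float64(0.198), np.float64(0.1874), np.float64(0.1981), np.float64(0.1895)] 11.62261499796735 11.735434273362134
rack [0.5045 0.2031 0.012 ] [np.float64(0.1437), np.float64(0.1272), np.float64(0.14), np.float64(0.1271)] -22.38569989947767 -21.67569093149499
knob [ 0.52096224 -0.03917042  0.19017631] [ 0.50614943 -0.19405442  0.17000475] [ 0.55365978 -0.00921275  0.20118463] 130
mirror ((472.6601867675781, 217.37185668945312), (121.28199768066406, 12.376541137695312), 67.50774383544922) [0.4712 0.2148 0.1415] [0.445 0.161 0.127] [0.498 0.275 0.149]
palette ((505.65185546875, 199.51739501953125), (114.22642517089844, 81.17617797851562), 67.20026397705078) [0.5373 0.1882 0.0963] [0.446 0.138 0.081] [0.563 0.261 0.104]
jar ((410.3055725097656, 46.53608703613281), (52.18513488769531, 46.002357482910156), 89.09922790527344) [0.4089 0.0452 0.0504] [0.387 0.02  0.044] [0.433 0.073 0.056]
```

```bash
cat >> h.py <<'E'
def tool(yawx_deg,lean=0.):
    # tool z down, tool x at azimuth yawx; lean: turn about tool x (rad)
    a=np.radians(yawx_deg);x=np.array([np.cos(a),np.sin(a),0]);z=np.array([0,0,-1.])
    return R.from_matrix(np.stack([x,np.cross(z,x),z],1))*R.from_euler('x',lean)
def rel(pos,rot):
    s=status.read_state();r=R.from_quat(s["eef_rot"])
    rv=(r.inv()*rot).as_rotvec();d=r.inv().apply(np.array(pos)-s["ee_pos"])*1000
    print("row",rv.round(4),d.round(1)); return rv,d
E
python3 - <<'E'
from h import *
rel((.53,-.05,.33),tool(101.7)); rel((.222,-.584,.33),tool(20.8))
t=np.load("top.npz");Q=t["P"].reshape(-1,3);C=t["im"].reshape(-1,3)
k=(Q[:,2]>.17)&(abs(Q[:,0]-.52)<.05)&(Q[:,1]>-.06)&(Q[:,1]<.03)
print(Q[k].mean(0),Q[k].min(0),Q[k].max(0),k.sum(), C[k].mean(0))
E
```

```text
row [-9.0000e-04 -7.0000e-04 -1.4122e+00] [ 477.8 -390.  -107.7]
row [-0.001   0.0001 -0.0002] [ 3.00e-01 -1.00e-01 -1.08e+02]
[ 0.51812269 -0.02464809  0.19298116] [ 0.50614943 -0.04130876  0.18473319] [ 0.53101868 -0.00921275  0.20118463] 113 [27.74336283 24.28318584 20.45132743]
```

Call:
{"name": "jog_arm", "arguments": {"plan": [[0,0,0,0,0,-50,1],[0,0,0,0,0,-108,1],[0,0,-1.412,478,-390,-108,1],[0,0,-1.412,478,-390,-108,1],[0,0,-1.412,478,-390,-108,1],[0,0,-1.412,478,-390,-108,1],[0,0,-1.412,478,-390,-108,1],[0,0,-1.412,478,-390,-108,1],[0,0,-1.412,478,-390,-108,1],[0,0,-1.412,478,-390,-108,1],[0,0,-1.412,478,-390,-108,1],[0,0,-1.412,478,-390,-108,1]]}}

```text
time: 1.35
ee_pos: [0.4723, -0.1495, 0.3291]
eef_rot: [0.629, 0.777, -0.0, 0.0]
ft_force: [2.0, -1.3, -0.3]
width: 0.0868
grip_force: 0.0
```

```bash
python3 - <<'E'
from h import *
s=status.read_state();print(s["joint_positions"].round(2),s["time"]);rel((.53,-.05,.33),tool(101.7))
E
```

```text
[ 0.75  0.04 -0.54  1.59  0.02  1.52  0.41] 1.35
row [0.0001 0.0005 0.0053] [85.3 77.1 -0.9]
```

Call:
{"name": "jog_arm", "arguments": {"plan": [[0,0,0,85,77,0,1],[0,0,0,85,77,0,1],[0,0,0,85,77,0,1],[0,0,0,85,77,0,1],[0,0,0,85,77,0,1]]}}

```text
time: 1.85
ee_pos: [0.5297, -0.0533, 0.3287]
eef_rot: [0.632, 0.775, -0.0, -0.0]
ft_force: [0.3, -0.1, 1.0]
width: 0.0869
grip_force: 0.0
```

```bash
python3 - <<'E'
from h import *
s=status.read_state();print(s["ee_pos"],s["joint_vel"].round(3))
c,P,T=snap("wrist");save("w1",cv2.resize(c["image"],(800,500)));np.savez("w1.npz",P=P,im=c["image"],T=T,K=[c["fx"],c["fy"],c["cx"],c["cy"]])
E
```

```text
[ 0.52973655 -0.05328545  0.32872774] [ 0.022 -0.01   0.018  0.005  0.001 -0.001  0.002]
```

View pics/w1.png

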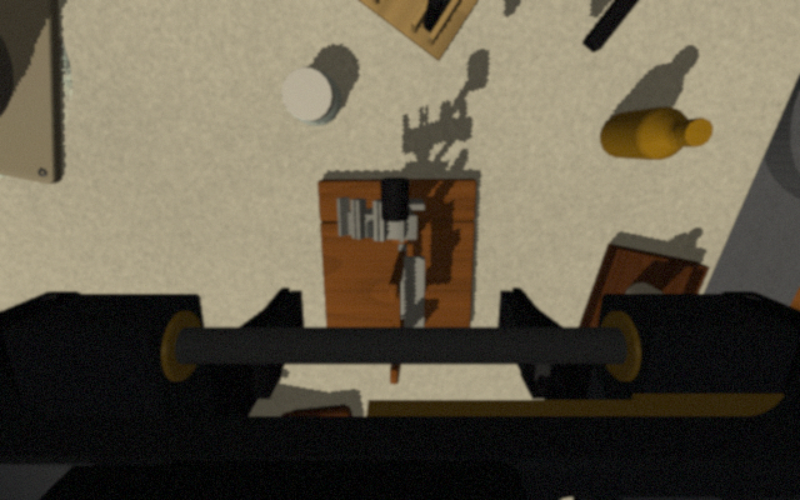

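The wrist view shows the knob at (395,198), the comb at (378,220), the ledge at (413,290) and the cream jar at (307,95). The fingers straddle the easel squarely.

```bash
python3 - <<'E'
from h import *
t=np.load("w1.npz");P=t["P"];C=t["im"].astype(int)
yaw=np.radians(11.7);ex=np.array([np.cos(yaw),np.sin(yaw),0]);ey=np.array([-np.sin(yaw),np.cos(yaw),0])
K=P[138:182,296:334].reshape(-1,3);k=(K[:,2]>.17);q=K[k]
print("knob",q.mean(0),k.sum(),"ex",(q@ex).min(),(q@ex).max(),"ey",(q@ey).min(),(q@ey).max(),"z",np.percentile(q[:,2],[5,50,95]))
L=P[200:262,290:350].reshape(-1,3);c=C[200:262,290:350].reshape(-1,3)
k=(L[:,2]>.05)&(L[:,2]<.2);q=L[k];cc=c[k]
X=q@ex;Y=q@ey
for y0 in np.arange(-.26,-.03,.02):
    m=(Y>=y0)&(Y<y0+.02)
    if m.sum(): 
        print(round(y0,3),[(round(x,3),round(z,3),int(s)) for x,z,s in sorted(zip(X[m],q[m][:,2],cc[m].max(1)-cc[m].min(1)))][::max(1,m.sum()//9)])
E
```

```text
knob [ 0.51842112 -0.02327024  0.19238058] 761 ex 0.4924569574858075 0.5130114994266551 ey -0.14507029069642846 -0.11282904408298867 z [0.18692887 0.19323053 0.19551218]
-0.26 [(np.float64(0.501), np.float64(0.122), 78), (np.float64(0.503), np.float64(0.123), 88), (np.float64(0.507), np.float64(0.116), 28), (np.float64(0.511), np.float64(0.089), 12), (np.float64(0.514), np.float64(0.088), 10), (np.float64(0.518), np.float64(0.088), 10), (np.float64(0.522), np.float64(0.089), 9), (np.float64(0.526), np.float64(0.089), 20), (np.float64(0.529), np.float64(0.09), 9), (np.float64(0.533), np.float64(0.095), 15)]
-0.24 [(np.float64(0.501), np.float64(0.123), 81), (np.float64(0.51), np.float64(0.059), 16), (np.float64(0.514), np.float64(0.09), 7), (np.float64(0.516), np.float64(0.089), 7), (np.float64(0.519), np.float64(0.089), 8), (np.float64(0.522), np.float64(0.09), 10), (np.float64(0.524), np.float64(0.091), 18), (np.float64(0.527), np.float64(0.089), 17), (np.float64(0.529), np.float64(0.095), 17), (np.float64(0.532), np.float64(0.095), 16)]
-0.22 [(np.float64(0.497), np.float64(0.164), 58), (np.float64(0.5), np.float64(0.169), 88), (np.float64(0.503), np.float64(0.17), 80), (np.float64(0.505), np.float64(0.144), 37), (np.float64(0.507), np.float64(0.095), 28), (np.float64(0.51), np.float64(0.084), 19), (np.float64(0.514), np.float64(0.055), 34), (np.float64(0.52), np.float64(0.089), 9), (np.float64(0.527), np.float64(0.091), 15), (np.float64(0.532), np.float64(0.095), 26)]
```

The knob centre is at about (0.518,-0.024,0.185) and the lean is now about 0.08. The ledge is about 34 mm up the back. I'll grasp the knob next.

```bash
python3 - <<'E'
from h import *
t=np.load("w1.npz");P=t["P"]
yaw=np.radians(11.7);ex=np.array([np.cos(yaw),np.sin(yaw),0]);ey=np.array([-np.sin(yaw),np.cos(yaw),0])
L=P[150:205,262:345].reshape(-1,3);k=(L[:,2]>.1)&(L[:,2]<.17);q=L[k];X=q@ex;Y=q@ey
print("comb ey",np.percentile(Y,[2,98]),"zmax",np.percentile(q[:,2],[50,90,99]))
m=(Y>-.165)&(Y<-.145)
for x0 in np.arange(.40,.53,.004):
    n=(X>=x0)&(X<x0+.004)&m
    if n.sum(): print(round(x0,3),n.sum(),np.percentile(q[n][:,2],[10,50,90]).round(3))
rel((.5184,-.0244,.174),tool(101.7))
E
```

```text
comb ey [-0.17157273 -0.13666566] zmax [0.13691605 0.14505925 0.14904662]
0.444 5 [0.121 0.122 0.122]
0.448 54 [0.123 0.124 0.125]
0.452 67 [0.119 0.121 0.123]
0.456 50 [0.117 0.119 0.121]
0.46 33 [0.133 0.134 0.135]
0.464 53 [0.134 0.135 0.137]
0.468 67 [0.135 0.137 0.139]
0.472 69 [0.128 0.131 0.134]
0.476 47 [0.131 0.134 0.136]
0.48 46 [0.133 0.137 0.144]
0.484 62 [0.142 0.144 0.145]
0.488 48 [0.145 0.146 0.147]
0.492 35 [0.137 0.14  0.144]
0.496 25 [0.137 0.138 0.139]
0.5 32 [0.138 0.139 0.14 ]
0.504 28 [0.139 0.148 0.149]
0.508 38 [0.139 0.147 0.149]
0.512 39 [0.131 0.14  0.141]
0.516 67 [0.125 0.139 0.14 ]
0.52 29 [0.138 0.139 0.14 ]
row [-0.0006  0.0005 -0.0018] [ 31.3  -4.9 154.8]
```

Call:
{"name": "jog_arm", "arguments": {"plan": [[0,0,0,31,-5,50,1],[0,0,0,31,-5,100,1],[0,0,0,31,-5,140,1],[0,0,0,31,-5,155,1],[0,0,0,31,-5,155,1],[0,0,0,31,-5,155,-1],[0,0,0,31,-5,155,-1],[0,0,0,31,-5,155,-1],[0,0,0,31,-5,155,-1],[0,0,0,31,-5,155,-1],[0,0,0,31,-5,155,-1],[0,0,0,31,-5,155,-1]], "squeeze": 12}}

```text
time: 3.1
ee_pos: [0.5188, -0.0231, 0.1741]
eef_rot: [0.631, 0.775, -0.0, 0.0]
ft_force: [0.3, 0.0, -0.6]
width: 0.0394
grip_force: 0.0
```

```bash
python3 - <<'E'
from h import *
s=status.read_state();p=s["ee_pos"];print(p,p[0]*.9792+p[1]*.2028,-p[0]*.2028+p[1]*.9792,s["width"],s["grip_force"],s["ft_force"])
E
```

```text
[ 0.51881759 -0.02313999  0.17405542] 0.5033333903319818 -0.12787488972902317 0.03938024677719231 0.0 [ 0.30184064  0.0154075  -0.63435449]
```

Call:
{"name": "jog_arm", "arguments": {"plan": [[0,0,0,0,0,0,-1],[0,0,0,0,0,0,-1],[0,0,0,0,0,0,-1],[0,0,0,0,0,0,-1],[0,0,0,0,-5,0.5,-1],[0,0,0,0,-10,1.2,-1],[0,0,0,0,-16,2.3,-1],[0,0,0,0,-23,3.7,-1],[0,0,0,0,-30,6,-1],[0,0,0,0,-36,8,-1],[0,0,0,0,-41,10,-1],[0,0,0,0,-41,10,-1]]}}

```text
time: 4.3
ee_pos: [0.4786, -0.0314, 0.1643]
eef_rot: [0.631, 0.775, 0.0, 0.0]
ft_force: [1.0, 1.7, 5.8]
width: 0.0215
grip_force: 12.0
```

```bash
python3 - <<'E'
from h import *
s=status.read_state();p=s["ee_pos"];print(p,p[0]*.9792+p[1]*.2028,-p[0]*.2028+p[1]*.9792,s["width"],s["grip_force"],s["ft_force"])
E
```

```text
[ 0.47857459 -0.03144745  0.16434562] 0.46224270006699664 -0.12784826829502766 0.021475085634923945 12.004678845405579 [0.9833905  1.66565005 5.7913918 ]
```

Call:
{"name": "jog_arm", "arguments": {"plan": [[0,0,0,0,0,0,0.5],[0,0,0,0,0,0,0.5],[0,0,0,0,0,0,0.5],[0,0,0,0,0,0,0.5],[0,0,0,0,0,0,0.5],[0,0,0,0,0,-40,1],[0,0,0,0,0,-90,1],[0,0,0,-25,10,-120,1],[0,0,0,-25,10,-140,1],[0,0,0,-25,10,-140,1],[0,0,0,-25,10,-140,1]]}}

```text
time: 5.4
ee_pos: [0.4935, -0.0538, 0.3036]
eef_rot: [0.631, 0.776, -0.0, -0.0]
ft_force: [-0.1, 0.9, -0.7]
width: 0.0868
grip_force: 0.0
```

```bash
python3 - <<'E'
from h import *
c,P,T=snap("wrist");im=c["image"];np.savez("w2.npz",P=P,im=im,T=T,K=[c["fx"],c["fy"],c["cx"],c["cy"]])
save("w2",cv2.resize(im[120:280,230:400],(800,753))[:600])
yaw=np.radians(11.7);ex=np.array([np.cos(yaw),np.sin(yaw),0]);ey=np.array([-np.sin(yaw),np.cos(yaw),0])
Q=P[100:290,200:440].reshape(-1,3);X=Q@ex;Y=Q@ey;Z=Q[:,2]
k=(Z>.165)&(Y>-.16)&(Y<-.1)&(Z<.2);print("knob",k.sum(),np.percentile(X[k],[2,50,98]),np.percentile(Y[k],[2,98]),np.percentile(Z[k],[50,98]))
m=(Y>-.165)&(Y<-.145)&(Z>.1)&(Z<.17)
for x0 in np.arange(.44,.53,.003):
    n=(X>=x0)&(X<x0+.003)&m
    if n.sum(): print(round(x0,3),n.sum(),np.percentile(Z[n],[10,50,90]).round(3))
for y0 in np.arange(-.32,-.17,.01):
    n=(Y>=y0)&(Y<y0+.01)&(Z>.05)&(Z<.2)&(X<.58)
    if n.sum():
        print("y",round(y0,3),[tuple(a) for a in np.stack([X[n],Z[n]],1)[np.argsort(X[n])].round(3)[::max(1,n.sum()//12)].tolist()])
E
```

```text
knob 850 [0.45149447 0.46254025 0.47253149] [-0.14394306 -0.11318277] [0.18320039 0.18578667]
0.446 7 [0.122 0.123 0.123]
0.449 20 [0.123 0.124 0.125]
0.452 16 [0.12  0.122 0.124]
0.455 12 [0.118 0.119 0.119]
0.458 13 [0.119 0.12  0.121]
0.461 19 [0.133 0.134 0.134]
0.464 21 [0.133 0.135 0.135]
0.467 28 [0.136 0.137 0.138]
0.47 30 [0.133 0.135 0.138]
0.473 52 [0.13  0.131 0.132]
0.476 33 [0.129 0.133 0.135]
0.479 48 [0.132 0.134 0.137]
0.482 50 [0.134 0.143 0.144]
0.485 56 [0.142 0.144 0.145]
0.488 56 [0.144 0.145 0.146]
0.491 55 [0.139 0.145 0.147]
0.494 34 [0.137 0.138 0.139]
0.497 41 [0.137 0.138 0.139]
0.5 45 [0.138 0.139 0.14 ]
0.503 58 [0.138 0.14  0.146]
0.506 60 [0.144 0.148 0.149]
0.509 30 [0.139 0.14  0.149]
0.512 47 [0.126 0.139 0.14 ]
0.515 53 [0.118 0.139 0.14 ]
0.518 45 [0.137 0.139 0.14 ]
0.521 13 [0.138 0.139 0.14 ]
y -0.27 [(0.5, 0.086), (0.502, 0.086), (0.503, 0.087), (0.504, 0.087), (0.504, 0.087), (0.505, 0.088), (0.507, 0.088), (0.508, 0.089), (0.509, 0.089), (0.511, 0.093), (0.513, 0.091), (0.514, 0.091), (0.52, 0.096), (0.522, 0.091)]
y -0.26 [(0.48, 0.115), (0
[... 982 characters left out ...]
.512, 0.058), (0.516, 0.097), (0.522, 0.091)]
y -0.21 [(0.462, 0.156), (0.467, 0.155), (0.472, 0.139), (0.475, 0.13), (0.48, 0.121), (0.484, 0.119), (0.49, 0.106), (0.495, 0.091), (0.502, 0.086), (0.506, 0.058), (0.51, 0.09), (0.514, 0.092), (0.522, 0.09)]
y -0.2 [(0.499, 0.069), (0.501, 0.071), (0.504, 0.069), (0.505, 0.069), (0.507, 0.07), (0.508, 0.07), (0.509, 0.07), (0.511, 0.057), (0.512, 0.069), (0.513, 0.069), (0.523, 0.068), (0.526, 0.07), (0.529, 0.067)]
y -0.18 [(0.448, 0.123), (0.452, 0.124), (0.458, 0.119), (0.463, 0.135), (0.468, 0.137), (0.473, 0.134), (0.479, 0.137), (0.485, 0.145), (0.49, 0.147), (0.497, 0.138), (0.504, 0.139), (0.509, 0.148), (0.515, 0.139), (0.521, 0.139)]
```

View pics/w2.png

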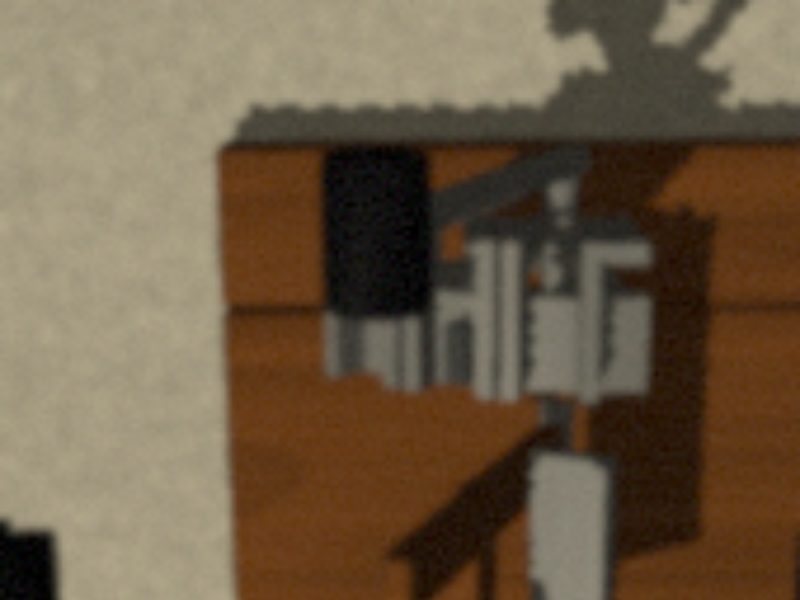

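The knob is in the dark-marked middle notch, at (455,345), and the depth fit gives a lean of about 0.397. The ledge is 33 mm up the back. Next I'll look at the mirror from its far side to tell glass from cloth.

```bash
python3 - <<'E'
from h import *
s=status.read_state();print(s["joint_positions"].round(2))
rel((.60,.12,.31),tool(67.7))
t=np.load("side.npz");P=t["P"];C=t["im"]
# robot-side face colour
ax=np.array([.925,-.379,0]);Q=P-np.array([.4727,.2174,0])
for nm,k in (("mirror face",(abs(Q@ax)<.012)&(P[...,2]>.055)&(P[...,2]<.13)&(abs(Q@np.array([.379,.925,0]))<.05)),):
    print(nm,k.sum(),np.median(C[k],0),C[k].std(0))
E
```

```text
[ 0.64  0.05 -0.64  1.63  0.03  1.47  0.2 ]
row [-0.0013 -0.      0.5936] [148.3 139.9  -7.1]
mirror face 466 [88. 84. 77.] [6.78250108 6.12424998 5.77115353]
```

Call:
{"name": "jog_arm", "arguments": {"plan": [[0,0,0.59,148,140,-7,1],[0,0,0.59,148,140,-7,1],[0,0,0.59,148,140,-7,1],[0,0,0.59,148,140,-7,1],[0,0,0.59,148,140,-7,1],[0,0,0.59,148,140,-7,1],[0,0,0.59,148,140,-7,1],[0,0,0.59,148,140,-7,1]]}}

```text
time: 6.25
ee_pos: [0.6003, 0.1183, 0.3103]
eef_rot: [0.83, 0.558, -0.001, 0.0]
ft_force: [0.4, -0.5, -0.1]
width: 0.0873
grip_force: 0.0
```

```bash
python3 - <<'E'
from h import *
c,P,T=snap("wrist");im=c["image"];np.savez("w3.npz",P=P,im=im,T=T)
save("w3",im)
C=im;ax=np.array([.925,-.379,0]);Q=P-np.array([.4727,.2174,0])
k=(abs(Q@ax)<.012)&(P[...,2]>.055)&(P[...,2]<.13)&(abs(Q@np.array([.379,.925,0]))<.05)
print(k.sum(),np.median(C[k],0),C[k].std(0),status.read_state()["ee_pos"])
E
```

```text
2167 [48. 51. 47.] [2.97428917 2.80786485 2.9353232 ] [0.60037529 0.11803129 0.31066869]
```

View pics/w3.png

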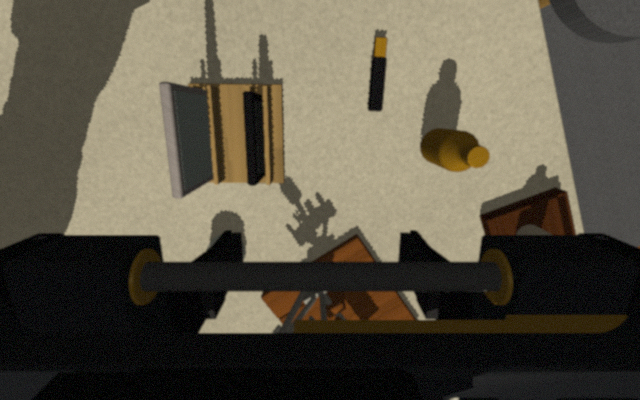

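```bash
python3 - <<'E'
from h import *
rel((.38,.23,.31),tool(67.7))
E
```

```text
row [-0.      0.0011  0.0023] [  20.5 -246.3    0.6]
```

Call:
{"name": "jog_arm", "arguments": {"plan": [[0,0,0,20,-246,0,1],[0,0,0,20,-246,0,1],[0,0,0,20,-246,0,1],[0,0,0,20,-246,0,1],[0,0,0,20,-246,0,1],[0,0,0,20,-246,0,1],[0,0,0,20,-246,0,1],[0,0,0,20,-246,0,1]]}}

```text
time: 7.1
ee_pos: [0.3811, 0.2292, 0.311]
eef_rot: [0.83, 0.557, 0.0, 0.0]
ft_force: [1.7, -0.2, 0.9]
width: 0.087
grip_force: 0.0
```

```bash
python3 - <<'E'
from h import *
c,P,T=snap("wrist");im=c["image"];np.savez("w4.npz",P=P,im=im,T=T)
o=np.load("w3.npz")["im"]
C=im;ax=np.array([.925,-.379,0]);ay=np.array([.379,.925,0]);Q=P-np.array([.4727,.2174,0])
k=(abs(Q@ax)<.012)&(P[...,2]>.03)&(P[...,2]<.15)&(abs(Q@ay)<.07)
v,u=np.nonzero(k);print(k.sum(),v.min(),v.max(),u.min(),u.max(),np.median(C[k],0),status.read_state()["ee_pos"])
k=k&(P[...,2]>.137);q=P[k];r=cv2.minAreaRect((q[:,:2]*1000).astype(np.float32));print(r,np.percentile(q[:,2],[5,50,95]))
a=cv2.resize(o[70:210,150:290],(400,400),interpolation=2);cv,cu=int(v.mean()),int(u.mean())
cv=max(cv,70);cu=min(max(cu,70),570)
b=cv2.resize(im[cv-70:cv+70,cu-70:cu+70],(400,400),interpolation=2);save("ab",np.clip(np.hstack([a,b])*1.7,0,255).astype(np.uint8))
E
```

```text
3368 101 215 376 414 [62. 57. 47.] [0.38118023 0.22923722 0.31082163]
((472.0871887207031, 217.84359741210938), (118.68222045898438, 12.573375701904297), 67.22386932373047) [0.1386282  0.14118469 0.1424894 ]
```

View pics/ab.png

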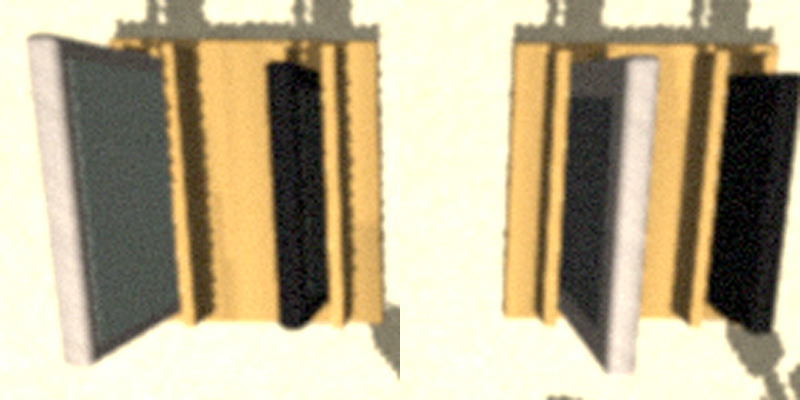

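The left crop (far side) shows a bluish panel with a thin frame, which is the glass. The right crop (robot side) shows a grey panel with a wide border, which is the cloth. So the glass already faces +x, and no flip is needed.

```bash
python3 - <<'E'
from h import *
rel((.4721,.2176,.10),tool(67.4))
E
```

```text
row [-0.0002  0.0002  0.006 ] [ 23.7  88.6 210.8]
```

Call:
{"name": "jog_arm", "arguments": {"plan": [[0,0,0.006,23.5,45,20,0.1],[0,0,0.006,23.5,88.5,40,0.1],[0,0,0.006,23.5,88.5,90,0.1],[0,0,0.006,23.5,88.5,120,0.1],[0,0,0.006,23.5,88.5,120,0.1],[0,0,0.006,23.5,88.5,160,0.1],[0,0,0.006,23.5,88.5,195,0.1],[0,0,0.006,23.5,88.5,211,0.1],[0,0,0.006,23.5,88.5,211,0.1]]}}

```text
time: 8.05
ee_pos: [0.4709, 0.2184, 0.0995]
eef_rot: [0.831, 0.556, -0.001, -0.0]
ft_force: [0.4, -0.5, 0.5]
width: 0.048
grip_force: 0.0
```

Call:
{"name": "jog_arm", "arguments": {"plan": [[0,0,0,0,0,0,-1],[0,0,0,0,0,0,-1],[0,0,0,0,0,0,-1],[0,0,0,0,0,0,-1],[0,0,0,0,0,0,-1],[0,0,0,0,0,0,-1],[0,0,0,0,0,0,-1],[0,0,0,0,0,0,-1]], "squeeze": 25}}

```text
time: 8.85
ee_pos: [0.4713, 0.219, 0.1003]
eef_rot: [0.831, 0.556, 0.0, 0.0]
ft_force: [-1.5, -0.4, 5.4]
width: 0.0119
grip_force: 25.0
```

```bash
python3 - <<'E'
from h import *
s=status.read_state();print(s["ee_pos"],s["joint_positions"].round(2),s["joint_torque"].round(2))
E
```

```text
[0.47125874 0.21899569 0.10033047] [ 0.19  0.31 -0.82  1.85  0.26  1.09 -1.11] [-3.100e-01 -4.336e+01 -7.890e+00 -3.285e+01  0.000e+00 -6.000e-01
  4.000e-02]
```

```bash
cat >> h.py <<'E'
yaw=np.radians(11.7);EX=np.array([np.cos(yaw),np.sin(yaw),0]);EY=np.array([-np.sin(yaw),np.cos(yaw),0]);EZ=np.array([0,0,1.])
H=.5125*EX-.2535*EY+.055*EZ;t=.398
UX=np.cos(t)*EX+np.sin(t)*EZ;UZ=-np.sin(t)*EX+np.cos(t)*EZ
def place(x,y,z): return H+UX*x+EY*y+UZ*z   # rest frame
def inrest(p): d=np.array(p)-H; return np.array([d@UX,d@EY,d@UZ])*1000
TR=tool(101.7,-t)
E
python3 - <<'E'
from h import *
p=place(.009,0,.211);print(p);rel(p,TR);print(TR.as_matrix().round(3),UZ)
E
```

```text
[ 0.48130314 -0.15920568  0.25299599]
row [-0.3857  0.1187 -0.5883] [-345.7  153.8 -152.6]
[[-0.203  0.903  0.38 ]
 [ 0.979  0.187  0.079]
 [ 0.     0.388 -0.922]] [-0.37952271 -0.07859538  0.92183799]
```

Call:
{"name": "jog_arm", "arguments": {"plan": [[0,0,0,0,0,-10,-1],[0,0,0,0,0,-25,-1],[0,0,0,0,0,-50,-1],[0,0,0,0,0,-90,-1],[0,0,0,0,0,-130,-1],[0,0,0,0,0,-170,-1],[0,0,0,0,0,-205,-1],[0,0,0,0,0,-230,-1],[0,0,0,0,0,-230,-1],[0,0,0,0,0,-230,-1]]}}

```text
time: 9.85
ee_pos: [0.4706, 0.2192, 0.3299]
eef_rot: [0.831, 0.556, -0.0, -0.0]
ft_force: [0.0, 0.5, -4.4]
width: 0.0115
grip_force: 25.0
```

```bash
python3 - <<'E'
from h import *
rel(place(.009,0,.211),TR);print(status.read_state()["joint_positions"].round(2))
E
```

```text
row [-0.3863  0.1186 -0.5876] [-345.7  154.2   76.9]
[ 0.26  0.13 -0.86  1.52  0.1   1.53 -0.99]
```

Call:
{"name": "jog_arm", "arguments": {"plan": [[-0.04,0.012,-0.06,-35,15,0,-1],[-0.08,0.024,-0.12,-70,31,0,-1],[-0.12,0.036,-0.18,-105,46,0,-1],[-0.16,0.048,-0.24,-140,62,0,-1],[-0.2,0.06,-0.3,-175,78,0,-1],[-0.24,0.072,-0.36,-210,93,0,-1],[-0.28,0.084,-0.42,-245,109,0,-1],[-0.32,0.096,-0.48,-280,124,5,-1],[-0.36,0.11,-0.54,-315,140,15,-1],[-0.386,0.119,-0.588,-346,154,30,-1],[-0.386,0.119,-0.588,-346,154,50,-1],[-0.386,0.119,-0.588,-346,154,50,-1]]}}

```text
time: 11.05
ee_pos: [0.4786, -0.1594, 0.275]
eef_rot: [0.62, 0.76, 0.152, 0.121]
ft_force: [-0.6, -0.2, -4.0]
width: 0.0117
grip_force: 25.0
```

```bash
python3 - <<'E'
from h import *
s=status.read_state();print(inrest(s["ee_pos"]),s["joint_positions"].round(2),s["ft_force"]);rel(place(.009,0,.141),TR)
# look at the mirror in hand, from side & wrist cameras
for n in("side","wrist","top"):
    c,P,T=snap(n);np.savez(f"hold_{n}.npz",P=P,im=c["image"])
    Q=(P-H).reshape(-1,3);L=np.stack([Q@UX,Q@EY,Q@UZ],1);z0=inrest(s["ee_pos"])[2]/1000
    k=(abs(L[:,0]-.009)<.02)&(abs(L[:,1])<.09)&(L[:,2]>z0-.11)&(L[:,2]<z0+.045)
    l=L[k]
    if k.sum()>20: print(n,k.sum(),"x",np.percentile(l[:,0],[2,10,50,90,98]).round(4),"y",np.percentile(l[:,1],[1,3,97,99]).round(4),"z",(np.percentile(l[:,2],[1,3,97,99])-z0).round(4))
E
```

```text
[ 15.04314189   0.36910817 232.32747261] [ 0.61 -0.19 -0.2   1.96 -0.3   1.06  0.72] [-0.56281204 -0.24489003 -3.98141458]
row [-0.0067 -0.0047 -0.0038] [-0.8 -5.4 91.4]
side 557 x [0.0038 0.0116 0.0205 0.022  0.027 ] y [-0.0543 -0.0481  0.0615  0.063 ] z [-0.0846 -0.0807  0.0422  0.0431]
wrist 5259 x [0.0035 0.0108 0.0167 0.0224 0.0275] y [-0.0133 -0.0114  0.0607  0.0614] z [-0.0426 -0.0019  0.0444  0.0447]
top 471 x [0.0162 0.0222 0.0248 0.0258 0.0263] y [-0.0586 -0.0564  0.0603  0.061 ] z [-0.0798 -0.0761  0.0438  0.0445]
```

Call:
{"name": "jog_arm", "arguments": {"plan": [[-0.006,-0.004,-0.004,-0.8,-5.5,10,-1],[-0.006,-0.004,-0.004,-0.8,-5.5,35,-1],[-0.006,-0.004,-0.004,-0.8,-5.5,60,-1],[-0.006,-0.004,-0.004,-0.8,-5.5,80,-1],[-0.006,-0.004,-0.004,-0.8,-5.5,95,-1],[-0.006,-0.004,-0.004,-0.8,-5.5,101,-1],[-0.006,-0.004,-0.004,-0.8,-5.5,101,-1]]}}

```text
time: 11.9
ee_pos: [0.515, -0.1527, 0.1849]
eef_rot: [0.617, 0.761, 0.154, 0.128]
ft_force: [-1.0, -0.1, -3.4]
width: 0.0118
grip_force: 25.0
```

```bash
python3 - <<'E'
from h import *
s=status.read_state();print(inrest(s["ee_pos"]),s["ft_force"]);rel(place(.0085,-.001,.121),TR)
im={}
for n in("side","wrist"):
    c,P,T=snap(n);im[n]=c["image"]
    Q=(P-H).reshape(-1,3);L=np.stack([Q@UX,Q@EY,Q@UZ],1);
    for nm,lo,hi,a,b in(("mirror",.06,.2,.05,.062),("lip",.02,.05,-.06,.06)):
        k=(abs(L[:,0]-.010)<.03)&(L[:,1]>a)&(L[:,1]<b)&(L[:,2]>lo)&(L[:,2]<hi);l=L[k]
        if k.sum()>15: print(n,nm,k.sum(),[np.percentile(l[:,i],[2,10,50,90,98]).round(4) for i in range(3)])
a=im["side"][150:250,300:390];b=im["wrist"][100:300,200:420]
save("near",np.hstack([cv2.resize(a,(400,444),interpolation=2),cv2.resize(b,(400,444))]))
E
```

```text
[ 14.26025553  -0.49469542 134.92617276] [-0.99018238 -0.09764383 -3.35771957]
row [0.0058 0.0029 0.0048] [-0.4 -5.8 13.9]
side mirror 151 [array([-0.0022,  0.0094,  0.015 ,  0.0197,  0.0207]), array([0.0504, 0.0522, 0.0571, 0.0601, 0.0613]), array([0.0697, 0.0793, 0.1234, 0.1675, 0.1773])]
side lip 71 [array([-0.0044, -0.0018,  0.0192,  0.0234,  0.0239]), array([-0.046 , -0.0377,  0.011 ,  0.0494,  0.0517]), array([0.0238, 0.0286, 0.0327, 0.0395, 0.0492])]
wrist mirror 1082 [array([0.008 , 0.0092, 0.0135, 0.018 , 0.0191]), array([0.0502, 0.0514, 0.0567, 0.0591, 0.0596]), array([0.073 , 0.1154, 0.1762, 0.1778, 0.1784])]
wrist lip 218 [array([-0.0055, -0.0017,  0.0012,  0.0029,  0.0048]), array([-0.0327, -0.0141,  0.0378,  0.0494,  0.0497]), array([0.0223, 0.0315, 0.0335, 0.0385, 0.0454])]
```

View pics/near.png

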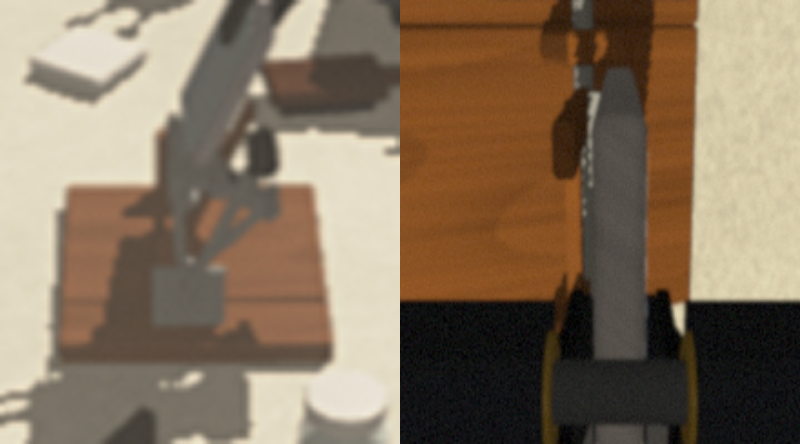

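The wrist crop shows the mirror (620,200) above and in front of the ledge. Depth puts it about 6 mm too far forward, so I'll move it back before descending.

Call:
{"name": "jog_arm", "arguments": {"plan": [[0.003,0.003,0.004,0,-3,0,-1],[0.005,0.003,0.004,0,-5.5,0,-1],[0.005,0.003,0.004,0,-5.5,0,-1],[0.005,0.003,0.004,0,-5.5,0,-1]]}}

```text
time: 12.4
ee_pos: [0.5098, -0.1547, 0.1829]
eef_rot: [0.619, 0.76, 0.154, 0.126]
ft_force: [0.4, 0.6, -4.3]
width: 0.0119
grip_force: 25.0
```

```bash
python3 - <<'E'
from h import *
s=status.read_state();print(inrest(s["ee_pos"]),s["ft_force"]);rel(place(.0085,-.001,.121),TR)
for n in("side","wrist"):
    c,P,T=snap(n)
    Q=(P-H).reshape(-1,3);L=np.stack([Q@UX,Q@EY,Q@UZ],1);
    for nm,lo,hi,a,b in(("mirror",.06,.2,.05,.062),):
        k=(abs(L[:,0]-.010)<.03)&(L[:,1]>a)&(L[:,1]<b)&(L[:,2]>lo)&(L[:,2]<hi);l=L[k]
        if k.sum()>15: print(n,nm,k.sum(),[np.percentile(l[:,i],[2,10,50,90,98]).round(4) for i in range(3)])
E
```

```text
[  8.40162203  -1.34282963 135.20852079] [ 0.37019819  0.57869883 -4.33088948]
row [ 0.0014  0.0011 -0.0004] [ 0.4  0.1 14.2]
side mirror 132 [array([-0.0019,  0.004 ,  0.0098,  0.0141,  0.015 ]), array([0.0507, 0.0523, 0.057 , 0.0596, 0.0609]), array([0.0725, 0.0849, 0.127 , 0.1676, 0.1763])]
wrist mirror 1046 [array([0.0023, 0.0035, 0.0078, 0.0123, 0.0133]), array([0.0502, 0.0513, 0.0564, 0.0588, 0.0594]), array([0.0734, 0.1147, 0.1757, 0.1774, 0.178 ])]
```

Call:
{"name": "jog_arm", "arguments": {"plan": [[0.001,0.001,0,0.5,0,3,-1],[0.001,0.001,0,0.5,0,6,-1],[0.001,0.001,0,0.5,0,9,-1],[0.001,0.001,0,0.5,0,11,-1],[0.001,0.001,0,0.5,0,11,-1],[0.001,0.001,0,0.5,0,11,-1]]}}

```text
time: 13.1
ee_pos: [0.5139, -0.1532, 0.1725]
eef_rot: [0.619, 0.76, 0.153, 0.125]
ft_force: [-0.6, -0.2, -3.7]
width: 0.012
grip_force: 25.0
```

Call:
{"name": "jog_arm", "arguments": {"plan": [[0,0,0,0,0,0.5,-1],[0,0,0,0,0,1,-1],[0,0,0,0,0,1.5,-1],[0,0,0,0,0,2,-1],[0,0,0,0,0,2,-1]]}}

```text
time: 13.6
ee_pos: [0.5147, -0.153, 0.171]
eef_rot: [0.619, 0.76, 0.153, 0.125]
ft_force: [-2.7, 0.4, 0.1]
width: 0.0117
grip_force: 25.0
```

```bash
python3 - <<'E'
from h import *
s=status.read_state();print(inrest(s["ee_pos"]),s["ft_force"]);rel(place(.0085,-.001,.121),TR)
E
```

```text
[  8.53404272  -0.72026099 122.20815686] [-2.67545157  0.36897538  0.07806168]
row [ 0.0003 -0.0002 -0.0002] [-0.3 -0.   1.2]
```

Contact with the ledge is felt (about +4 N along the back direction). Now I'll bring it back against the slats.

Call:
{"name": "jog_arm", "arguments": {"plan": [[0,0,0,0,-0.5,0,-1],[0,0,0,0,-1,0,-1],[0,0,0,0,-1.5,0,-1],[0,0,0,0,-2,0,-1],[0,0,0,0,-2,0,-1],[0,0,0,0,-2,0,-1]]}}

```text
time: 14.2
ee_pos: [0.5133, -0.1535, 0.1703]
eef_rot: [0.619, 0.76, 0.154, 0.125]
ft_force: [1.0, 0.8, 1.2]
width: 0.0118
grip_force: 25.0
```

```bash
python3 - <<'E'
from h import *
s=status.read_state();f=s["ft_force"];print(inrest(s["ee_pos"]),"f in rest",f@UX,f@EY,f@UZ,s["torque"])
c,P,T=snap("wrist")
Q=(P-H).reshape(-1,3);L=np.stack([Q@UX,Q@EY,Q@UZ],1)
for nm,lo,hi,a,b in(("mirror",.05,.2,.045,.062),("lever",.10,.16,.105,.145)):
    k=(abs(L[:,0]-.003)<.03)&(L[:,1]>a)&(L[:,1]<b)&(L[:,2]>lo)&(L[:,2]<hi);l=L[k]
    print(nm,k.sum(),[np.percentile(l[:,i],[2,10,50,90,98]).round(4) for i in range(3)])
E
```

```text
[  6.93642238  -0.89641802 122.17975956] f in rest 1.5258576550995069 0.5723136608644012 0.681053150024589 [ 0.07519608 -0.27087873  0.1673291 ]
mirror 1616 [array([-0.0063, -0.0024,  0.0055,  0.0105,  0.0118]), array([0.0453, 0.0466, 0.0532, 0.059 , 0.0596]), array([0.0661, 0.1026, 0.163 , 0.1645, 0.1652])]
lever 1594 [array([-0.0105, -0.0084, -0.0002,  0.0079,  0.0101]), array([0.1082, 0.1084, 0.1113, 0.1159, 0.1174]), array([0.1234, 0.1293, 0.1374, 0.1401, 0.141 ])]
```

Call:
{"name": "jog_arm", "arguments": {"plan": [[0,0,0,0,-0.4,0.2,-1],[0,0,0,0,-0.7,0.3,-1],[0,0,0,0,-0.7,0.3,-1],[0,0,0,0,-0.7,0.3,-1]]}}

```text
time: 14.65
ee_pos: [0.5131, -0.1535, 0.1702]
eef_rot: [0.619, 0.76, 0.154, 0.126]
ft_force: [1.8, 2.3, 5.4]
width: 0.0119
grip_force: 25.0
```

```bash
python3 - <<'E'
from h import *
s=status.read_state();f=s["ft_force"];print(inrest(s["ee_pos"]),"f in rest",f@UX,f@EY,f@UZ,s["torque"])
E
```

```text
[  6.69392712  -0.8524066  122.09971363] f in rest 4.171474019392414 1.854153848214653 4.0598830524959535 [ 0.25714211 -1.05885348  0.23484103]
```

Standing on the ledge and touching the back are both felt (about +7.7 N and +5.7 N relative to hanging). I'll ease the push slightly, then open gently and retract along the lean.

Call:
{"name": "jog_arm", "arguments": {"plan": [[0,0,0,0,0.3,-0.2,-1],[0,0,0,0,0.3,-0.2,-1],[0,0,0,0,0.3,-0.2,-0.65],[0,0,0,0,0.3,-0.2,-0.65],[0,0,0,0,0.3,-0.2,-0.4],[0,0,0,0,0.3,-0.2,-0.4],[0,0,0,0,0.3,-0.2,-0.4],[0,0,0,0,0.3,-0.2,-0.4]], "squeeze": 5}}

```text
time: 15.45
ee_pos: [0.5123, -0.1535, 0.1694]
eef_rot: [0.619, 0.76, 0.153, 0.124]
ft_force: [0.8, 0.9, 0.8]
width: 0.0259
grip_force: 0.0
```

```bash
cat > chk.py <<'E'
from h import *
s=status.read_state();f=s["ft_force"];print(inrest(s["ee_pos"]),"f in rest",f@UX,f@EY,f@UZ,s["width"])
c,P,T=snap("wrist")
Q=(P-H).reshape(-1,3);L=np.stack([Q@UX,Q@EY,Q@UZ],1)
for nm,lo,hi,a,b in(("mirror+",.155,.17,.03,.07),("mirror-",.155,.17,-.07,-.03),("side",.04,.17,.05,.065),("lever",.10,.16,.105,.145)):
    k=(abs(L[:,0]-.003)<.03)&(L[:,1]>a)&(L[:,1]<b)&(L[:,2]>lo)&(L[:,2]<hi);l=L[k]
    if k.sum()>9:print(nm,k.sum(),[np.percentile(l[:,i],[2,10,50,90,98]).round(4) for i in range(3)])
E
python3 chk.py
```

```text
[  5.62583654  -0.69365881 121.6821298 ] f in rest 1.1933755133670498 0.7614436880953711 0.3156207353266729 0.025923318019384953
mirror+ 2272 [array([-0.0003,  0.0008,  0.0054,  0.0102,  0.0113]), array([0.0307, 0.0333, 0.0458, 0.0574, 0.0596]), array([0.1594, 0.1613, 0.1629, 0.1639, 0.1644])]
side 1096 [array([-0.0001,  0.0011,  0.0054,  0.01  ,  0.0111]), array([0.0503, 0.0514, 0.0569, 0.06  , 0.0601]), array([0.0583, 0.1127, 0.1622, 0.1637, 0.1643])]
lever 1623 [array([-0.0108, -0.0087, -0.0003,  0.0079,  0.0097]), array([0.1082, 0.1084, 0.1113, 0.116 , 0.1174]), array([0.1235, 0.1292, 0.1374, 0.1401, 0.1409])]
```

Call:
{"name": "jog_arm", "arguments": {"plan": [[0,0,0,0,0,0,0],[0,0,0,0,0,0,0],[0,0,0,0,0,-15,0],[0,0,0,0,0,-40,0],[0,0,0,0,0,-70,0],[0,0,0,0,0,-110,0],[0,0,0,0,0,-150,0],[0,0,0,0,0,-180,0],[0,0,0,0,0,-180,0],[0,0,0,0,0,-180,0]]}}

```text
time: 16.5
ee_pos: [0.4443, -0.1678, 0.3359]
eef_rot: [0.619, 0.76, 0.153, 0.125]
ft_force: [-0.7, -0.0, 0.3]
width: 0.0435
grip_force: 0.0
```

```bash
cat >> chk.py <<'E'
import sys
im=[]
for n,b in(("side",(140,260,295,405)),("top",(160,270,300,410))):
    c,P,T=snap(n)
    Q=(P-H).reshape(-1,3);L=np.stack([Q@UX,Q@EY,Q@UZ],1);k=(abs(L[:,0]-.006)<.02)&(abs(L[:,1])<.075)&(L[:,2]>.06)&(L[:,2]<.18);l=L[k]
    k2=k&(L[:,2]>.12)
    print(n,k.sum(),[np.percentile(l[:,i],[2,10,50,90,98]).round(4) for i in range(3)])
    if n=="top": print("glass slope x vs z,y:",np.linalg.lstsq(np.c_[l[:,1:],np.ones(len(l))],l[:,0],rcond=None)[0].round(3))
    im.append(cv2.resize(c["image"][b[0]:b[1],b[2]:b[3]],(400,400),interpolation=2))
save("end",np.hstack(im))
E
python3 chk.py
```

```text
[  6.14120216  -0.88287719 302.15412719] f in rest -0.5065474678807428 0.13494929662995112 0.5289482190078222 0.04354220267506988
mirror+ 411 [array([-0.0003,  0.0007,  0.0054,  0.0102,  0.0111]), array([0.0306, 0.0332, 0.0447, 0.0566, 0.0592]), array([0.1597, 0.1611, 0.1629, 0.164 , 0.1645])]
mirror- 313 [array([0.0003, 0.0013, 0.0064, 0.0105, 0.0116]), array([-0.058 , -0.0554, -0.0439, -0.0327, -0.0307]), array([0.1602, 0.1613, 0.1628, 0.1639, 0.1645])]
side 174 [array([-0.0002,  0.0008,  0.0054,  0.0101,  0.0111]), array([0.0502, 0.0511, 0.0557, 0.0599, 0.06  ]), array([0.063 , 0.1184, 0.1624, 0.1638, 0.1645])]
lever 813 [array([-0.0111, -0.009 , -0.0005,  0.0074,  0.0093]), array([0.1084, 0.1106, 0.1238, 0.1366, 0.1394]), array([0.1294, 0.1338, 0.1385, 0.1404, 0.1412])]
side 470 [array([-0.0044,  0.003 ,  0.0122,  0.0135,  0.0142]), array([-0.0528, -0.0409,  0.0235,  0.058 ,  0.0613]), array([0.0642, 0.076 , 0.1209, 0.1621, 0.1642])]
top 589 [array([0.0024, 0.0074, 0.0128, 0.0141, 0.0147]), array([-0.0553, -0.041 ,  0.0185,  0.0523,  0.059 ]), array([0.063 , 0.0704, 0.113 , 0.1629, 0.1657])]
glass slope x vs z,y: [-0.013 -0.046  0.017]
```

View pics/end.png

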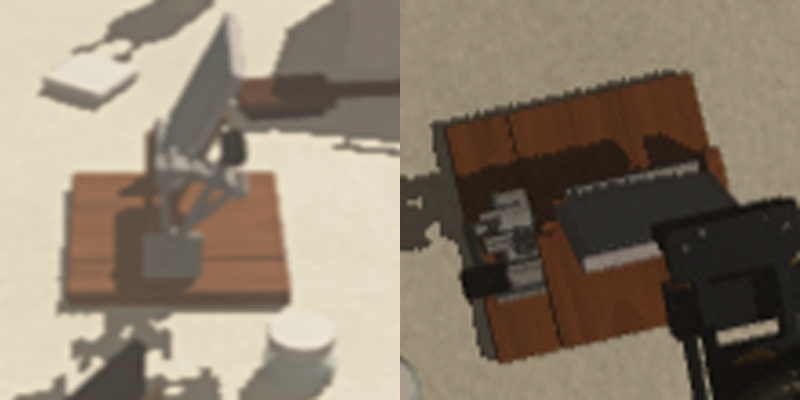

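The mirror sits on the ledge with its glass to the front, and the gripper is clear. One last flushness check before I hand in.

```bash
python3 - <<'E'
from h import *
for n in("top","side"):
    c,P,T=snap(n);Q=(P-H).reshape(-1,3);L=np.stack([Q@UX,Q@EY,Q@UZ],1)
    for z in np.arange(.045,.16,.015):
        k=(L[:,0]>.003)&(L[:,0]<.025)&(abs(L[:,1])<.05)&(abs(L[:,2]-z)<.0075);print(n,z.round(3),k.sum(),np.median(L[k,0]).round(4) if k.any() else "")
E
```

```text
top 0.045 101 0.0143
top 0.06 60 0.0134
top 0.075 66 0.0132
top 0.09 73 0.0132
top 0.105 72 0.013
top 0.12 75 0.0131
top 0.135 38 0.0132
top 0.15 38 0.0124
side 0.045 34 0.0138
side 0.06 32 0.0131
side 0.075 33 0.0131
side 0.09 36 0.0132
side 0.105 39 0.0129
side 0.12 37 0.013
side 0.135 39 0.0127
side 0.15 39 0.0121
```

```bash
python3 -c "
from bench import order; print(order.close_job())"
```

```text
the job is handed in; nothing more can be done
None
```

The job is handed in: the lever is in the middle notch (lean about 0.40 rad), and the mirror stands on the ledge, glass to the front, centred and flush to within the camera's accuracy; it took about 17 s of the 54 s allowed.

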